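# Close the clean stock and show the used filter to the inspection camera

### The job

Before the dirty filter is handled, shut the carton of clean filters: fold the white flap down flat first, then the blue flap flat over it, and leave them shut. Then take the used filter cassette (orange tab, black filter) out of the rack and hold it up in the air at the inspection camera's focus point, tab up, with its black filter face turned squarely to the lens. Finish holding it there still, not put down or let go, with the clean cassettes, the camera and everything else left where they are.

Things in the scene. Friction and masses are not known exactly. Their poses are not given: they have to be found in the camera images.
- carton: White and cardboard box, fixed to the table, open at the top, 180 mm (its x) by 160 mm (its y) by 100 mm tall. Origin: centre of its underside; z up. The hinges of its two flaps run along its x axis: the white flap's at y = -80 mm, the blue flap's at y = +80 mm. It holds packed goods up to 80 mm high.
- white_flap (a joint): Angle of the white flap, rad: 0 = folded down flat on the box (its stop), about 1.57 = standing upright, more = leaning outwards, away from the box; at most 2.2. The flap is a stiff sheet 176 mm along the hinge, 100 mm from hinge to free edge, 4 mm thick. A stiff crease holds it wherever it is left; 1 N near its edge moves it.
- blue_flap (a joint): Angle of the blue flap, same meaning and crease; it folds from the opposite side over the white flap. 176 mm along the hinge, 130 mm from hinge to free edge, 4 mm thick.
- white_hinge (a point): Middle of the white flap's hinge line, 102 mm above the table. The frame turns with the flap: x along the hinge, y from the hinge to the free edge.
- blue_hinge (a point): Middle of the blue flap's hinge line, 106 mm above the table. The frame turns with the flap: x along the hinge, -y from the hinge to the free edge.
- white_edge (a point): Middle of the white flap's free edge.
- blue_edge (a point): Middle of the blue flap's free edge.
- rack: Aluminium block, fixed to the table, 210 mm (its x) by 85 mm (its y) by 32 mm tall, with four slots 50 mm apart along its x, each 24 mm deep, 12 mm (x) by 54 mm (y). A cassette stands in each. Origin: centre of its underside; z up.
- sample_center (a point): The used filter cassette: orange tab, round black filter (42 mm across) on one face, steel grid on the other. A white square 52 x 52 mm, 10 mm thick, standing on edge, with a tab on the middle of its top (24 mm wide, 10 mm thick, 28 mm tall): 80 mm tall in all, 45 g. This point: its centre, half-way up (40 mm). x: square out of the black filter face; y: along its width; z: up, towards the tab.
- sample_face (a point): Centre of the black filter, on the face of the used cassette: 5 mm along x and 14 mm below (-z) sample_center; same axes.
- cam_focus (a point): The inspection camera's focus point in the air, 150 mm in front of the lens on its optical axis: the black filter's centre belongs here. x: from this point to the lens, rising away from the robot (a face square to the lens has its normal along it); y: level; z: up in the picture, leaning towards the robot. A cassette shown properly has its own x, y, z along these.
- clean_a: A clean filter cassette in the rack, blue tab and white filter, otherwise like the used one; leave it. Origin: middle of its lower edge; x out of its filter face, z up.
- clean_b: A clean filter cassette in the rack, blue tab and white filter, otherwise like the used one; leave it. Origin: middle of its lower edge; x out of its filter face, z up.
- clean_c: A clean filter cassette in the rack, blue tab and white filter, otherwise like the used one; leave it. Origin: middle of its lower edge; x out of its filter face, z up.
- sample: The used cassette again; origin: middle of its lower edge, axes as sample_center.
- glove_box: Blue box of gloves, 120 x 230 x 75 mm; leave it. Origin: centre of underside.
- bottle: White bottle with a blue band, 60 mm across, 160 mm tall; leave it. Origin: centre of underside.
- jar: Amber glass jar, 64 mm across, 75 mm tall; leave it. Origin: centre of underside.
- screwdriver: Screwdriver lying on the table; leave it. Origin: under its middle.
- fitting: Steel pipe collar, 56 mm across, 30 mm tall; leave it. Origin: centre of underside.
- cam_sight (a point): A point on the optical axis, 60 mm from cam_focus along its x, towards the lens (which is 90 mm further); same axes. The camera is a blue head (60 x 54 x 44 mm) with a black lens in a white ring, on a steel post 280 mm tall at the far side of the table, looking towards the robot and down.

How it is judged:
By the outcome, as a careful person would: the job done as asked, in the order asked, and still so for the second after the job is handed in, while the arm keeps its last pose, push and grip.
It also fails if it takes over 51 s, if anything falls off the work surface, if the arm or the gripper's body presses on something with over 40 N, if the wrist force passes 120 N, or if a joint passes its speed limit or range.

### The arm

A 6-joint arm with a two-finger parallel gripper is mounted at the origin on the work surface. World frame = base frame: x ahead of the robot, y to its left, z up, the work surface at z = 0. Lengths are in m, angles in rad, forces in N, time in s.
With the tool pointing down it reaches from about 0.375 to 0.925 m from the base axis. Payload 5.7 kg.
Tool frame: the origin (TCP) lies midway between the tips of the shut fingers; the grasp point (between the pads) lies 19 mm behind it; z points along the fingers, y is the line along which they close (so a half turn about z gives the same grasp; the last joint's range is limited). The gripper opens to 88 mm and grips with 3 to 60 N. Pads are 20 mm wide; open, the fingers measure 115 mm over their backs; the gripper's body (75 mm by 178 mm) begins 61 mm behind the grasp point.
Start: joints at [-1.438, 0.359, 1.51, -0, 1.272, -0.115], TCP at [0.147, -0.582, 0.223] pointing down, gripper open.
Joint ranges: [-2.97, 2.97], [-1.01, 2.36], [0.21, 2.38], [-0.96, 4.11], [0.2, 2.71], [-2.98, 2.98]. Speed limits (rad/s): [2.39, 2.39, 3.14, 3.14, 3.14, 3.14].

### API

Orientations are given as a unit quaternion [x, y, z, w].
In Python, from bench import move_ptp, servo_line, goto_joints, move_gripper, sleep, inverse_kinematics, capture, PlanningError, close_job, spot_in, silhouettes, current_clock, current_joint_pos, current_qvel, current_joint_torque, current_position, current_orientation, current_force, current_torque, current_finger_gap, current_grip_force gives the robot as it stands. Calls block until the motion is done:
- move_ptp(position, orientation): joint-space move of the TCP to a pose.
- servo_line(position, orientation=None, rate=0.15, contact_N=None): straight line of the TCP; orientation=None keeps the orientation; rate is the mean speed in m/s. With contact_N (N) it stops when the force on the tool has changed by that much, and returns True; else False.
- goto_joints(angles): joint-space move.
- move_gripper(opening): finger opening in m; the grip force is fixed at half the most; returns when the fingers have stopped.
- sleep(seconds).
- inverse_kinematics(position, orientation): joint angles nearest the present ones, or None.
- capture(name): name is "scene" or "top" or "wrist"; returns a dict with "image" (384x512x3 uint8, blue, green, red), "range_z" (384x512 float32, m along the optical axis (not along the pixel's ray), 0 where there is no reading), "intrinsics" (3x3 intrinsics, pixels), "R" (3x3) and "t" (3): a world point X has camera coordinates R X + t. Camera axes: x right, y down, z forward; pixel columns grow to the right and rows downward; lengths in m; the calibration is good to about 2 mm. A picture is of the moment at which its call begins.
A pose or a line that the arm cannot do raises PlanningError and nothing moves.
- close_job(): hands the job in; it is judged then, once.
Trained networks look in the newest picture that a camera, given by its name, has taken for a name from the list of things; names that differ only in an ending like _2 or _b are one class to them, and where a whole thing is asked for, a point or a joint stands for the part that bears it (a point fixed in the world has none). Each returns a list of dicts, best first, with "conf" (0 to 1); they miss things now and then, are a little off and sometimes report something else, mostly with a low value. They report only what shows in the picture. A call takes as long as a camera call.
- spot_in(camera, query): "xy" ([column, row] in pixels, amid what is visible of it).
- silhouettes(camera, query): "region" (384x512 bool, what is visible of it) and "xy" ([column, row] in pixels, amid what is visible of it).
Readings, each from a call of its own:
- current_clock(): time.
- current_joint_pos(): joint angles.
- current_qvel(): joint speeds.
- current_joint_torque(): joint torques, N m.
- current_position(): TCP position.
- current_orientation(): TCP orientation.
- current_force(): force on the tool from outside, world axes, zero at the start.
- current_torque(): the same for the moment, N m.
- current_finger_gap(): finger opening in m.
- current_grip_force(): force on a finger pad.
Only numpy, scipy, OpenCV 4.12 (cv2) and the standard library are available. Lean on these libraries where they do the work, as an engineer would, in place of code of your own. Each camera call takes 0.05 s, during which the arm holds its last target. There are 200 camera calls.

## Working session

There is one attempt and no reset: what is moved stays moved. The work goes in short steps, each a Python script; the robot and the scene stay as the last script left them, time stands still between calls to the robot, and variables do not carry over. Pictures are saved under pics/ and viewed, at most 10 in all, crops included, and the job is handed in when it is done.

```bash
mkdir -p pics; ls; cat > h.py <<'E'
import numpy as np, cv2
from bench import *
def pts(c,mask=None):
    z=c["range_z"]; K=np.array(c["intrinsics"]); v,u=np.nonzero((z>0)&(mask if mask is not None else True))
    d=z[v,u]; P=np.stack([(u-K[0,2])/K[0,0]*d,(v-K[1,2])/K[1,1]*d,d],1)
    return (P-np.array(c["t"]))@np.array(c["R"]), c["image"][v,u]
def proj(c,X):
    p=np.array(c["R"])@np.array(X)+np.array(c["t"]); p=np.array(c["intrinsics"])@p; return p[:2]/p[2]
E
python3 - <<'E'
from h import *
cs={n:capture(n) for n in ("scene","top")}
cv2.imwrite("pics/a.png",cv2.resize(cs["scene"]["image"],(800,600)));cv2.imwrite("pics/b.png",cv2.resize(cs["top"]["image"],(800,600)))
for n in cs:
    c=cs[n]
    print(n,"campos",-np.array(c["R"]).T@np.array(c["t"]))
    for q in ["carton","white_flap","blue_flap","rack","sample","clean_a","cam_focus","cam_sight","glove_box","bottle","jar"]:
        for s in silhouettes(n,q)[:3]:
            P,_=pts(c,s["region"])
            if len(P): print(q,round(s["conf"],2),np.round(s["xy"]),len(P),np.round(np.median(P,0),3),np.round(np.percentile(P,2,axis=0),3),np.round(np.percentile(P,98,axis=0),3))
print(current_clock(),current_orientation())
E
```

```text
pics
scene campos [ 1.26559912 -0.11880588  1.04986878]
carton 0.96 [324. 215.] 4704 [0.553 0.179 0.096] [0.439 0.087 0.006] [0.624 0.257 0.226]
carton 0.73 [102. 268.] 904 [ 0.649 -0.447  0.092] [ 0.605 -0.481 -0.001] [ 0.662 -0.426  0.16 ]
carton 0.24 [123. 204.] 493 [ 0.428 -0.419  0.055] [ 0.384 -0.448  0.007] [ 0.442 -0.394  0.077]
white_flap 0.63 [301. 200.] 921 [0.542 0.101 0.155] [0.449 0.085 0.078] [0.622 0.143 0.201]
white_flap 0.51 [342. 190.] 593 [0.526 0.233 0.181] [0.33  0.214 0.003] [0.606 0.287 0.234]
blue_flap 0.73 [348. 193.] 635 [0.529 0.234 0.177] [0.438 0.214 0.097] [0.607 0.259 0.234]
blue_flap 0.62 [278. 288.] 1050 [ 0.875 -0.016  0.295] [ 0.82  -0.044  0.273] [0.9   0.015 0.311]
rack 0.64 [345. 188.] 646 [0.528 0.234 0.178] [0.395 0.214 0.001] [0.607 0.3   0.234]
rack 0.59 [201. 250.] 989 [ 0.585 -0.191  0.03 ] [ 0.447 -0.239  0.006] [ 0.65  -0.157  0.035]
rack 0.33 [297. 208.] 876 [0.546 0.101 0.156] [0.455 0.086 0.099] [0.622 0.117 0.201]
sample 0.64 [196. 242.] 183 [ 0.574 -0.198  0.055] [ 0.567 -0.222  0.031] [ 0.577 -0.175  0.088]
clean_a 0.77 [197. 258.]
[... 2249 characters left out ...]
.85  -0.015  0.297] [ 0.813 -0.042  0.273] [0.884 0.015 0.313]
cam_focus 0.4 [129. 261.] 257 [0.291 0.426 0.022] [0.24  0.402 0.003] [0.416 0.447 0.033]
cam_sight 0.75 [250.  76.] 434 [ 0.849 -0.015  0.297] [ 0.813 -0.043  0.27 ] [0.883 0.014 0.313]
glove_box 0.57 [126. 159.] 2506 [0.631 0.422 0.075] [0.575 0.315 0.018] [0.694 0.539 0.084]
bottle 0.75 [302. 186.] 1145 [ 0.537 -0.196  0.032] [ 0.439 -0.24   0.013] [ 0.643 -0.157  0.044]
bottle 0.67 [378. 160.] 344 [ 0.618 -0.445  0.106] [ 0.6   -0.477  0.01 ] [ 0.645 -0.426  0.163]
jar 0.79 [370. 218.] 317 [ 0.405 -0.416  0.072] [ 0.377 -0.449  0.01 ] [ 0.434 -0.395  0.083]
1.2 [ 9.92334688e-01  1.23579394e-01 -1.51923612e-06 -3.49130372e-05]
```

View pics/a.png

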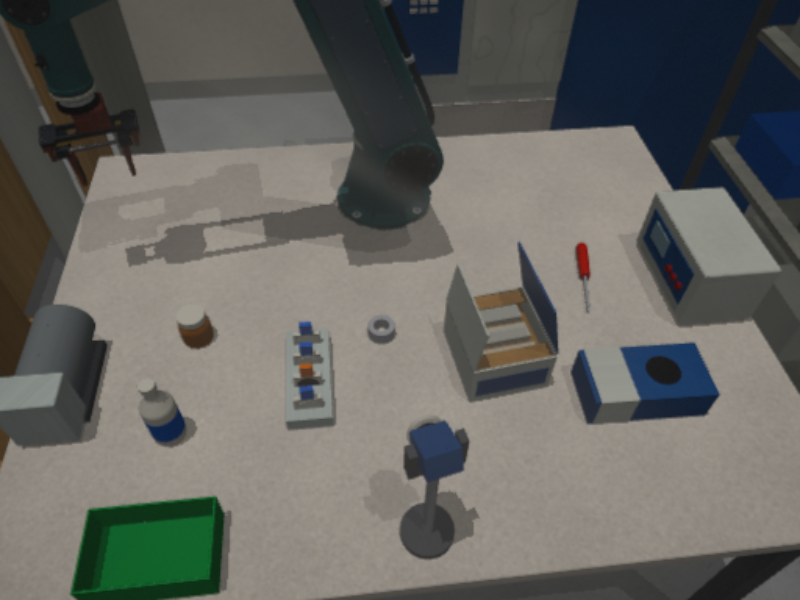

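View pics/b.png

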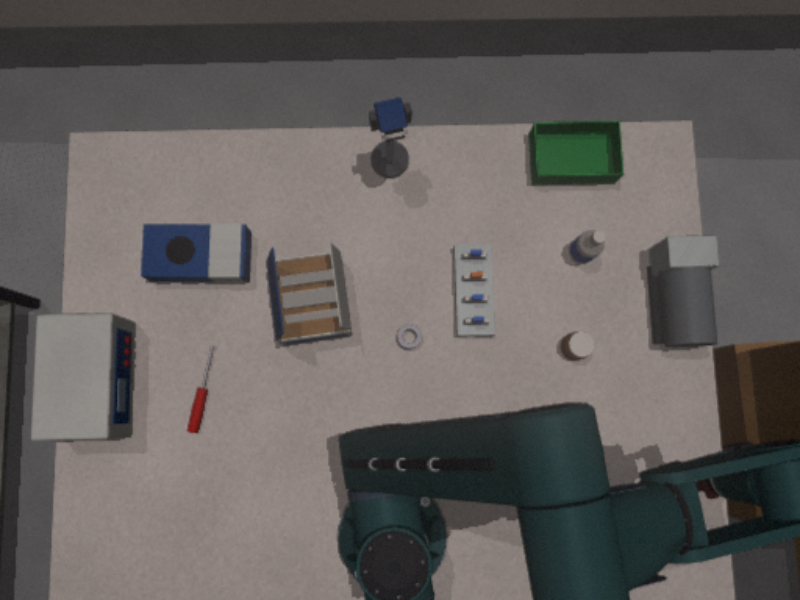

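The scene view (800 px scale) shows the carton at (500,340) with the white flap left and the blue flap right, both standing. The rack is at (308,375) with the orange tab third from the top at (306,370), and the inspection camera is at (437,450). The top view agrees. Next I fit the carton, flap and camera-head geometry.

```bash
python3 - <<'E'
from h import *
def plane(P,it=300,th=.002,rng=np.random.default_rng(0)):
    best=None
    for _ in range(it):
        a=P[rng.choice(len(P),3,False)]; n=np.cross(a[1]-a[0],a[2]-a[0]); l=np.linalg.norm(n)
        if l<1e-7: continue
        m=abs((P-a[0])@(n/l))<th
        if best is None or m.sum()>best.sum(): best=m
    c=P[best].mean(0); n=np.linalg.svd(P[best]-c)[2][2]; return n,c,best
for n in ("scene","top"):
    c=capture(n); P,C=pts(c); C=C.astype(int)
    box=(P[:,0]>.40)&(P[:,0]<.66)&(P[:,1]>.05)&(P[:,1]<.30)
    print("==",n)
    for nm,ylo,yhi in(("white",.06,.17),("blue",.19,.29)):
        Q=P[box&(P[:,1]>ylo)&(P[:,1]<yhi)&(P[:,2]>.115)]
        nn,cc,m=plane(Q); Q=Q[m]; 
        print(nm,len(Q),"n",nn.round(3),"c",cc.round(3)); 
        for lo in np.arange(.12,.24,.03):
            s=Q[(Q[:,2]>lo)&(Q[:,2]<lo+.03)]
            if len(s)>5: print("  z",lo.round(2),"y",np.median(s[:,1]).round(3),"x",s[:,0].min().round(3),s[:,0].max().round(3))
        print("  zmax",np.percentile(Q[:,2],99))
    for lab,lo,hi,zl,zh in (("rack",(.40,-.28),(.70,-.12),.027,.036),("rim",(.40,.05),(.66,.30),.094,.107)):
        m=(P[:,0]>lo[0])&(P[:,0]<hi[0])&(P[:,1]>lo[1])&(P[:,1]<hi[1])&(P[:,2]>zl)&(P[:,2]<zh)
        r=cv2.minAreaRect(P[m][:,:2].astype(np.float32)*1000); print(lab,m.sum(),np.round(r[0],1),np.round(r[1],1),r[2])
    H=P[(P[:,0]>.74)&(P[:,0]<.95)&(abs(P[:,1]+.015)<.08)&(P[:,2]>.2)]
    for k in range(3):
        if len(H)<20: break
        nn,cc,m=plane(H,th=.0025); print("head plane",m.sum(),nn.round(3),cc.round(3),H[m].min(0).round(3),H[m].max(0).round(3)); H=H[~m]
E
```

```text
== scene
white 728 n [-0.118  0.981 -0.152] c [0.541 0.101 0.161]
  z 0.12 y 0.098 x 0.446 0.624
  z 0.15 y 0.102 x 0.447 0.625
  z 0.18 y 0.106 x 0.448 0.623
  zmax 0.20244276283246782
blue 556 n [ 0.118 -0.965 -0.233] c [0.528 0.233 0.181]
  z 0.12 y 0.245 x 0.432 0.609
  z 0.15 y 0.237 x 0.434 0.609
  z 0.18 y 0.229 x 0.434 0.609
  z 0.21 y 0.223 x 0.432 0.609
  zmax 0.2344362001953727
rack 953 [ 544.7 -198. ] [ 83.8 213.2] 89.95964050292969
rim 994 [527.  172.6] [183.5 164.1] 6.770141124725342
head plane 591 [-0.353 -0.06   0.934] [ 0.858 -0.014  0.3  ] [ 0.814 -0.054  0.283] [0.89  0.029 0.313]
head plane 361 [0.905 0.203 0.375] [ 0.893 -0.008  0.29 ] [ 0.876 -0.034  0.271] [0.905 0.02  0.311]
head plane 161 [ 0.977  0.214 -0.002] [ 0.877 -0.021  0.271] [ 0.864 -0.052  0.202] [0.885 0.03  0.308]
== top
white 296 n [-0.118  0.981 -0.153] c [0.531 0.1   0.165]
  z 0.12 y 0.095 x 0.446 0.618
  z 0.15 y 0.1 x 0.446 0.619
  z 0.18 y 0.105 x 0.446 0.619
  zmax 0.20830994856003854
blue 295 n [-0.116  0.962  0.248] c [0.515 0.233 0.187]
  z 0.12 y 0.247 x 0.429 0.603
  z 0.15 y 0.239 x 0.429 0.6
  z 0.18 y 0.232 x 0.431 0.604
  z 0.21 y 0.223 x 0.431 0.605
  zmax 0.23819374309563193
rack 787 [ 541.  -199.6] [ 86.1 210.4] 89.34894561767578
rim 712 [524.8 172.3] [181.8 164. ] 6.878027439117432
head plane 224 [ 0.357  0.033 -0.933] [ 0.852 -0.014  0.298] [ 0.81  -0.053  0.28 ] [0.888 0.028 0.312]
head plane 109 [ 0.35   0.081 -0.933] [ 0.851 -0.016  0.303] [ 0.811 -0.056  0.288] [0.883 0.022 0.316]
head plane 72 [-0.373 -0.011  0.928] [ 0.845 -0.021  0.29 ] [ 0.813 -0.05   0.274] [0.889 0.028 0.307]
```

```bash
cat >> h.py <<'E'
from scipy.spatial.transform import Rotation as Rot
yaw=np.radians(6.8); BC=np.array([.526,.1725,0])
bx=np.array([np.cos(yaw),np.sin(yaw),0]); by=np.array([-np.sin(yaw),np.cos(yaw),0]); ez=np.array([0,0,1.])
def quat(x,y,z): return Rot.from_matrix(np.stack([x,y,z],1)).as_quat()
def fold_plan(side,zh,r,th0,tilt=np.radians(20)):
    """side=-1 white, +1 blue; waypoints of the TCP, tool leaning away from the flap"""
    s=-side*by; H=BC+side*.08*by+zh*ez
    zt=np.sin(tilt)*s-np.cos(tilt)*ez; perp=np.cos(tilt)*s+np.sin(tilt)*ez
    qs=[quat(np.cross(y,zt),y,zt) for y in (bx,-bx)]
    W=[]
    for th in np.linspace(th0,0.03,9):
        n=-np.sin(th)*s+np.cos(th)*ez
        W.append(H+r*(np.cos(th)*s+np.sin(th)*ez)+n*(.002+.010*abs(perp@n)))
    pre=W[0]-.04*s; hi=pre.copy(); hi[2]=.36
    return hi,pre,W,qs,zt
E
python3 - <<'E'
from h import *
for a in ((-1,.102,.070,1.42),(1,.106,.100,1.33)):
    hi,pre,W,qs,zt=fold_plan(*a)
    for q in qs:
        for p in (hi,pre,W[0],W[4],W[8]):
            j=inverse_kinematics(p,q); print(np.round(p,3), None if j is None else np.round(j,2))
E
```

```text
[0.54  0.053 0.36 ] [-0.26  0.22  1.43  0.32  1.63 -0.38]
[0.54  0.053 0.173] [-0.26  0.38  1.68  0.34  1.23 -0.52]
[0.535 0.093 0.173] [-0.19  0.37  1.7   0.36  1.21 -0.46]
[0.53  0.141 0.153] [-0.1   0.38  1.73  0.38  1.13 -0.4 ]
[0.527 0.162 0.109] [-0.07  0.44  1.78  0.4   1.03 -0.41]
[0.54  0.053 0.36 ] [-0.26  0.22  1.43  0.32  1.63  2.76]
[0.54  0.053 0.173] [-0.26  0.38  1.68  0.34  1.23  2.62]
[0.535 0.093 0.173] [-0.19  0.37  1.7   0.36  1.21  2.68]
[0.53  0.141 0.153] [-0.1   0.38  1.73  0.38  1.13  2.74]
[0.527 0.162 0.109] [-0.07  0.44  1.78  0.4   1.03  2.73]
[0.513 0.278 0.36 ] [ 0.58  0.35  1.25 -0.31  1.7   0.44]
[0.513 0.278 0.206] [ 0.58  0.46  1.46 -0.32  1.4   0.54]
[0.518 0.238 0.206] [ 0.52  0.43  1.51 -0.33  1.36  0.5 ]
[0.525 0.178 0.173] [ 0.43  0.42  1.6  -0.35  1.24  0.44]
[0.528 0.153 0.114] [ 0.39  0.48  1.68 -0.38  1.1   0.46]
[0.513 0.278 0.36 ] [ 0.58  0.35  1.25 -0.31  1.7  -2.7 ]
[0.513 0.278 0.206] [ 0.58  0.46  1.46 -0.32  1.4  -2.6 ]
[0.518 0.238 0.206] [ 0.52  0.43  1.51 -0.33  1.36 -2.65]
[0.525 0.178 0.173] [ 0.43  0.42  1.6  -0.35  1.24 -2.7 ]
[0.528 0.153 0.114] [ 0.39  0.48  1.68 -0.38  1.1  -2.68]
```

```bash
cat >> h.py <<'E'
def fold(*a):
    hi,pre,W,qs,zt=fold_plan(*a); q=qs[0]
    move_ptp(hi,q); servo_line(pre,q,rate=.3)
    f0=np.array(current_force())
    for w in W: servo_line(w,q,rate=.12)
    hit=servo_line(W[-1]-.010*ez,q,rate=.03,contact_N=6)
    print("press",hit,np.round(np.array(current_force())-f0,1),np.round(current_position()-W[-1],4))
    servo_line(hi*np.array([0,0,1])+np.array(current_position())*np.array([1,1,0])-0.05*zt*np.array([1,1,0]),q,rate=.35)
    print("t",current_clock())
E
python3 - <<'E'
from h import *
move_gripper(0.0); fold(-1,.102,.070,1.42)
c=capture("scene"); P,_=pts(c)
m=(abs((P-BC)@bx)<.07)&(abs((P-BC)@by)<.09)&(P[:,2]>.05)
for lo in np.arange(-.09,.09,.02):
    s=m&((P-BC)@by>lo)&((P-BC)@by<lo+.02); print(lo.round(2),s.sum(),np.round(np.percentile(P[s][:,2],[10,50,90]),3) if s.sum() else "")
E
```

```text
press True [-0.7 -1.4  7.7] [ 0.0003  0.0001 -0.002 ]
t 9.7583
-0.09 944 [0.077 0.465 0.577]
-0.07 615 [0.102 0.458 0.535]
-0.05 374 [0.102 0.105 0.48 ]
-0.03 243 [0.101 0.104 0.106]
-0.01 245 [0.101 0.104 0.106]
0.01 147 [0.098 0.103 0.106]
0.03 300 [0.076 0.083 0.231]
0.05 468 [0.068 0.156 0.214]
0.07 369 [0.065 0.096 0.128]
```

White is flat (top surface about 104 mm). Next is the blue flap, then a look at the rack and camera.

```bash
python3 - <<'E'
from h import *
fold(1,.106,.100,1.33)
move_gripper(.045)
# view above the rack, closing along y, tool down, pulled back a little
zt=-ez; y=np.array([0,1.,0]); q=quat(np.cross(y,zt),y,zt)
print([None if (j:=inverse_kinematics(p,qq)) is None else np.round(j,2) for p in ([.57,-.198,.25],) for qq in (q,quat(np.cross(-y,zt),-y,zt))])
move_ptp([.57,-.198,.25],q)
c=capture("scene"); P,_=pts(c)
m=(abs((P-BC)@bx)<.08)&(abs((P-BC)@by)<.09)&(P[:,2]>.05)&(P[:,2]<.3)
for lo in np.arange(-.09,.09,.02):
    s=m&((P-BC)@by>lo)&((P-BC)@by<lo+.02); print(lo.round(2),s.sum(),np.round(np.percentile(P[s][:,2],[10,50,90]),3) if s.sum() else "")
w=capture("wrist"); cv2.imwrite("pics/c.png",np.hstack([cv2.resize(w["image"],(448,336)),cv2.resize(c["image"][140:320,140:330],(354,336))]))
print("wristcam",-np.array(w["R"]).T@np.array(w["t"]),np.array(w["R"])[2],current_clock())
for s in silhouettes("wrist","sample")[:2]:
    Q,_=pts(w,s["region"]); print(s["conf"],s["xy"],len(Q),np.round(np.percentile(Q,[5,50,95],axis=0),3) if len(Q) else "")
E
```

```text
press True [-1.7  1.5  7.1] [ 0.0007  0.0003 -0.003 ]
t 15.275
[array([-0.45,  0.34,  1.47, -0.  ,  1.33, -2.02]), array([-0.45,  0.34,  1.47, -0.  ,  1.33,  1.12])]
-0.09 366 [0.061 0.094 0.105]
-0.07 292 [0.102 0.104 0.106]
-0.05 305 [0.105 0.107 0.11 ]
-0.03 279 [0.105 0.108 0.11 ]
-0.01 279 [0.105 0.108 0.11 ]
0.01 277 [0.105 0.108 0.11 ]
0.03 278 [0.105 0.108 0.11 ]
0.05 278 [0.105 0.108 0.11 ]
0.07 128 [0.105 0.108 0.11 ]
wristcam [ 0.48857075 -0.19620185  0.41267083] [ 2.91503112e-01  5.64887787e-04 -9.56569713e-01] 18.2
0.95 [250.3, 164.8] 876 [[ 0.561 -0.223  0.033]
 [ 0.562 -0.2    0.061]
 [ 0.571 -0.176  0.089]]
```

View pics/c.png

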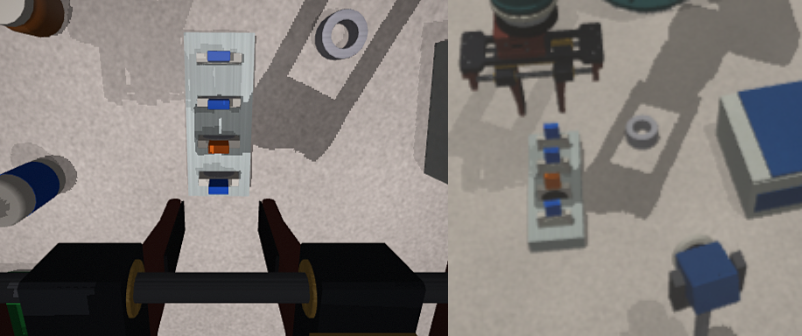

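```bash
python3 - <<'E'
from h import *
c=capture("scene"); w=capture("wrist")
a=cv2.resize(c["image"][205:275,170:225],(400,510),interpolation=cv2.INTER_CUBIC); b=cv2.resize(w["image"][30:230,200:300],(255,510),interpolation=cv2.INTER_CUBIC)
cv2.imwrite("pics/d.png",np.clip(np.hstack([a,b]).astype(float)*1.6,0,255).astype(np.uint8))
for X in ([.575,-.2,.045],[.575,-.2,.05],[.625,-.2,.045],[.525,-.2,.045]):
    u,v=np.round(proj(c,X)).astype(int); print(X,u,v,c["image"][v,u],c["range_z"][v,u])
print(current_clock())
E
```

```text
[0.575, -0.2, 0.045] 196 244 [41 43 44] 1.2029926
[0.575, -0.2, 0.05] 196 243 [42 44 46] 1.1997069
[0.625, -0.2, 0.045] 196 258 [89 95 96] 1.1704907
[0.525, -0.2, 0.045] 196 230 [84 89 90] 1.2356923
18.35
```

View pics/d.png

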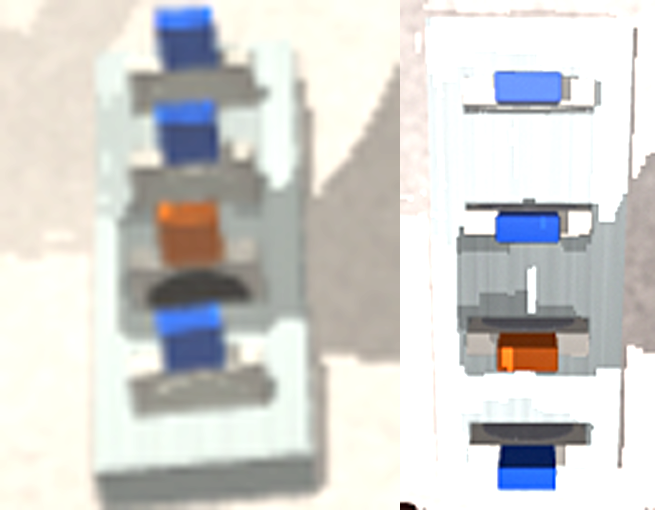

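The black filter (552,195 in the right half of the previous picture, dark crescent under the orange tab here) is on the +x face, away from the robot, so the cassette only has to be tilted. Next I search for wrist poses that look at the lens.

```bash
python3 - <<'E'
from h import *
w=capture("wrist"); Rt=Rot.from_quat(current_orientation()).as_matrix(); p=np.array(current_position())
Rc=np.array(w["R"]).T; pc=-Rc@np.array(w["t"])
Rtc=Rt.T@Rc; ptc=Rt.T@(pc-p); np.savez("wc.npz",Rtc=Rtc,ptc=ptc); print(ptc.round(4),Rtc.round(3).tolist())
P,C=pts(w); C=C.astype(int)
m=(C[:,2]>100)&(C[:,2]>2*C[:,0])&(P[:,2]>.04)&(P[:,2]<.1)
T=P[m&(P[:,2]>.084)]; print("tab top",m.sum(),len(T),T.mean(0),T.min(0),T.max(0))
t,ps=np.radians(21),np.radians(11)
xf=np.array([np.cos(t)*np.cos(ps),np.cos(t)*np.sin(ps),np.sin(t)]); head=np.array([.855,-.017,.277]); lens=head-.03*xf
print("lens",lens,"focus",lens-.15*xf)
for d in (.28,.34):
  for e in (20,10,0,-10,-20,-30,-40):
    for f in (1,-1):
      er=np.radians(e); fw=np.array([np.cos(er)*np.cos(ps),np.cos(er)*np.sin(ps),np.sin(er)])
      right=np.cross(fw,ez); right/=np.linalg.norm(right); dn=np.cross(fw,right)
      R=np.stack([f*right,f*dn,fw],1); Rw=R@Rtc.T; pos=lens-d*fw-Rw@ptc
      j=inverse_kinematics(pos,Rot.from_matrix(Rw).as_quat())
      print(d,e,f,pos.round(3),None if j is None else np.round(j,2))
E
```

```text
[ 0.0816  0.0013 -0.1625] [[0.001, -0.957, -0.291], [1.0, 0.001, 0.0], [-0.0, -0.291, 0.957]]
tab top 204 204 [ 0.56589943 -0.1992744   0.08863422] [ 0.56138226 -0.21084061  0.08634435] [ 0.57053837 -0.18786066  0.09046011]
lens [ 0.82750716 -0.02234407  0.26624896] focus [ 0.69004297 -0.0490644   0.21249377]
0.28 20 1 [ 0.745 -0.037  0.203] [-0.36  1.36  1.87  2.55  2.28 -1.63]
0.28 20 -1 [ 0.725 -0.044  0.261] [-0.51  0.83  2.26  2.44  1.58  1.61]
0.28 10 1 [ 0.735 -0.039  0.219] [-0.42  1.25  2.03  2.48  2.15 -1.66]
0.28 10 -1 [ 0.725 -0.044  0.279] [-0.5   0.6   2.24  2.4   1.22  1.78]
0.28 0 1 [ 0.728 -0.04   0.236] [-0.47  1.11  2.16  2.45  1.97 -1.65]
0.28 0 -1 [ 0.729 -0.043  0.297] [-0.47  0.39  2.16  2.24  0.85  2.05]
0.28 -10 1 [ 0.725 -0.041  0.254] [-0.5   0.92  2.24  2.45  1.71 -1.58]
0.28 -10 -1 [ 0.736 -0.042  0.314] [-0.43  0.26  2.03  1.83  0.56  2.52]
0.28 -20 1 [ 0.724 -0.041  0.272] [-0.5   0.69  2.26  2.43  1.37 -1.44]
0.28 -20 -1 [ 0.745 -0.04   0.33 ] None
0.28 -30 1 [ 0.727 -0.041  0.29 ] [-0.48  0.46  2.2   2.33  0.99 -1.22]
0.28 -30 -1 [ 0.757 -0.037  0.343
[... 458 characters left out ...]
 1.35  1.68]
0.34 0 1 [ 0.669 -0.052  0.236] [-0.58  1.17  2.27  2.28  2.07 -1.81]
0.34 0 -1 [ 0.67  -0.054  0.297] [-0.59  0.35  2.27  2.16  0.94  2.02]
0.34 -10 1 [ 0.667 -0.052  0.264] [-0.62  0.94  2.36  2.31  1.8  -1.69]
0.34 -10 -1 [ 0.678 -0.053  0.324] [-0.52  0.17  2.12  1.75  0.63  2.55]
0.34 -20 1 [ 0.669 -0.052  0.292] [-0.62  0.64  2.37  2.32  1.42 -1.47]
0.34 -20 -1 [ 0.69  -0.051  0.35 ] None
0.34 -30 1 [ 0.676 -0.05   0.32 ] [-0.58  0.36  2.28  2.2   1.   -1.15]
0.34 -30 -1 [ 0.706 -0.047  0.373] [-0.36  0.11  1.73  0.58  0.72 -2.45]
0.34 -40 1 [ 0.687 -0.048  0.346] [-0.52  0.18  2.13  1.85  0.67 -0.68]
0.34 -40 -1 [ 0.726 -0.043  0.393] [-0.29  0.17  1.5   0.31  0.97 -2.16]
```

```bash
python3 - <<'E'
from h import *
z=np.load("wc.npz"); Rtc,ptc=z["Rtc"],z["ptc"]
t,ps=np.radians(21),np.radians(11); lens=np.array([.8275,-.0223,.2662]); ims=[]
for k,e in enumerate((-30,-10)):
    er=np.radians(e); fw=np.array([np.cos(er)*np.cos(ps),np.cos(er)*np.sin(ps),np.sin(er)])
    right=np.cross(fw,ez); right/=np.linalg.norm(right); dn=np.cross(fw,right)
    Rw=np.stack([-right,-dn,fw],1)@Rtc.T; move_ptp(lens-.34*fw-Rw@ptc,Rot.from_matrix(Rw).as_quat())
    w=capture("wrist"); np.savez(f"v{k}.npz",**{n:np.array(w[n]) for n in w}); ims.append(cv2.resize(w["image"][::-1,::-1],(400,300)))
    for s in silhouettes("wrist","cam_sight")[:1]: print(s["conf"],s["xy"],s["region"].sum()); np.save(f"m{k}.npy",s["region"])
cv2.imwrite("pics/e.png",np.clip(np.hstack(ims)*1.5,0,255).astype(np.uint8)); print(current_clock())
E
```

```text
0.65 [252.7, 212.9] 3987
0.84 [253.9, 202.8] 3482
23.6333
```

View pics/e.png

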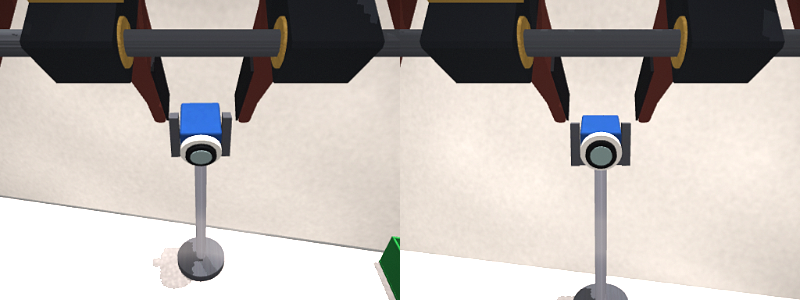

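The two wrist views (shown rotated 180°) have the lens in its white ring at (201,152) on the left and (601,150) on the right, with the blue head top above it. I fit the ring.

```bash
python3 - <<'E'
from h import *
H=np.array([.855,-.017,.277])
for k in (0,1):
    w=dict(np.load(f"v{k}.npz")); P,C=pts(w); hsv=cv2.cvtColor(C[None],cv2.COLOR_BGR2HSV)[0].astype(int)
    near=np.linalg.norm(P-H,axis=1)<.07
    ring=near&(hsv[:,1]<40)&(hsv[:,2]>120)&(np.linalg.norm(P-[.8275,-.0223,.2662],axis=1)<.03)
    blue=near&(hsv[:,1]>130)&(abs(hsv[:,0]-110)<15)
    for nm,m in (("ring",ring),("blue",blue)):
        Q=P[m]; c=np.median(Q,0); 
        for _ in range(8):
            n=np.linalg.svd(Q-c,full_matrices=False)[2][2]; d=abs((Q-c)@n); Q2=Q[d<max(2*np.median(d),.0008)]; c=Q2.mean(0); Q=Q2
        n*=np.sign(n[0]) if nm=="ring" else np.sign(n[2])
        a=np.degrees
        print(k,nm,m.sum(),len(Q),"n",n.round(3),"c",c.round(4),"yaw/tilt",(a(np.arctan2(n[1],n[0])),a(np.arcsin(n[2]))) if nm=="ring" else (a(np.arctan2(-n[1],-n[0])),a(np.arccos(n[2]))))
        print("   ext",Q.min(0).round(4),Q.max(0).round(4))
    # ellipse of the outer ring edge
    im=cv2.cvtColor(w["image"],cv2.COLOR_BGR2HSV).astype(int); u0,v0=proj(w,[.8275,-.0223,.2662])
    u,v=np.meshgrid(np.arange(512),np.arange(384)); m=((im[...,1]<40)&(im[...,2]>120)&(np.hypot(u-u0,v-v0)<35)&(w["range_z"]<.40)&(w["range_z"]>.25)).astype(np.uint8)
    cs,_=cv2.findContours(m,cv2.RETR_EXTERNAL,cv2.CHAIN_APPROX_NONE); cc=max(cs,key=len)
    e=cv2.fitEllipse(cv2.convexHull(cc)); K=w["intrinsics"]; ray=w["R"].T@np.array([(e[0][0]-K[0,2])/K[0,0],(e[0][1]-K[1,2])/K[1,1],1]); o=-w["R"].T@w["t"]
    print("  ellipse",e,"cam",o.round(4),"ray",ray.round(4))
    if k==0: r0,o0=ray,o
    else:
        s=np.linalg.lstsq(np.stack([r0,-ray],1),o-o0,rcond=None)[0]; print("tri",(o0+s[0]*r0).round(4),(o+s[1]*ray).round(4))
E
```

```text
0 ring 425 325 n [0.933 0.188 0.305] c [ 0.817  -0.0228  0.2841] yaw/tilt (np.float64(11.415103305789675), np.float64(17.76998994842969))
   ext [ 0.8109 -0.0474  0.2461] [0.8339 0.0042 0.2925]
0 blue 2248 1445 n [-0.375 -0.083  0.923] c [ 0.8505 -0.0154  0.2998] yaw/tilt (np.float64(12.51603185271416), np.float64(22.560786310831826))
   ext [ 0.8222 -0.0455  0.2892] [0.8819 0.0143 0.3119]
  ellipse ((254.56336975097656, 192.5580596923828), (36.94157028198242, 53.3093376159668), 87.41787719726562) cam [ 0.5384 -0.0784  0.4372] ray [ 0.8501  0.1718 -0.4978]
1 ring 783 479 n [0.909 0.198 0.366] c [ 0.8201 -0.0222  0.2706] yaw/tilt (np.float64(12.26737440345203), np.float64(21.486729919645562))
   ext [ 0.8108 -0.0473  0.2402] [0.834  0.0047 0.29  ]
1 blue 1245 917 n [-0.369 -0.079  0.926] c [ 0.8505 -0.0155  0.3   ] yaw/tilt (np.float64(12.108752199599802), np.float64(22.17392943730231))
   ext [ 0.8234 -0.0452  0.29  ] [0.8783 0.0139 0.3102]
  ellipse ((254.2378387451172, 190.0679931640625), (49.125675201416016, 53.76267623901367), 90.26908874511719) cam [ 0.4986 -0.086   0.327 ] ray [ 0.9651  0.1931 -0.1768]
tri [ 0.8305 -0.0194  0.2662] [ 0.8306 -0.0196  0.2662]
```

```bash
python3 - <<'E'
from h import *
t,ps=np.radians(22),np.radians(12.2)
xf=np.array([np.cos(t)*np.cos(ps),np.cos(t)*np.sin(ps),np.sin(t)]); yf=np.array([-np.sin(ps),np.cos(ps),0]); zf=np.cross(xf,yf)
A=np.array([.8305,-.0195,.2662])
w=dict(np.load("v1.npz")); P,C=pts(w); Q=(P-A)@np.stack([xf,yf,zf],1); r=np.hypot(Q[:,1],Q[:,2])
for a in range(0,32,3):
    m=(r*1000>=a)&(r*1000<a+3)&(abs(Q[:,0])<.05)
    if m.sum(): print(a,m.sum(),"x",np.round(np.percentile(Q[m,0],[5,25,50,75,95])*1000,1),"col",np.median(C[m],0), "mean yz",Q[m,1:].mean(0).round(4)*1000)
print(w["intrinsics"][0,0],current_joint_pos())
E
```

```text
0 24 x [-16.1 -15.7 -15.5 -15.3 -14.7] col [81. 83. 71.] mean yz [0.1 0. ]
3 70 x [-16.2 -15.6 -15.3 -15.  -14.3] col [81. 83. 71.] mean yz [-0.1 -0. ]
6 122 x [-16.4 -15.9 -15.5 -15.  -14.3] col [81. 83. 72.] mean yz [0.2 0.2]
9 167 x [-16.5 -15.8 -15.4 -15.  -14.4] col [81. 83. 72.] mean yz [-0.   0.4]
12 202 x [-16.  -15.4 -14.9 -14.5 -13.8] col [80. 81. 70.] mean yz [0.3 1.2]
15 272 x [-15.4 -14.8 -14.3 -13.9 -13.3] col [9.5 9.  9. ] mean yz [0.  1.2]
18 229 x [-15.1 -14.6 -14.1 -13.4  -8.1] col [12. 11. 11.] mean yz [0.8 9.1]
21 507 x [-13.9  -9.2  -8.4  -7.5  38.2] col [118. 111. 115.] mean yz [-0.  10.3]
24 675 x [-9.  -8.2  7.1 26.4 45. ] col [129.  80.  38.] mean yz [-0.2 15.9]
27 574 x [-8.7 -5.9  5.2 18.7 43.7] col [152.  82.  59.] mean yz [ 0.7 21.9]
30 367 x [ 6.  15.1 24.1 31.1 44.6] col [80. 58. 37.] mean yz [ 0.  13.5]
334.0902018211071 [-0.52058507  0.17477633  2.11966275  1.75269269  0.63429271  2.54508725]
```

```bash
cat >> h.py <<'E'
t,ps=np.radians(22),np.radians(12.2)
xf=np.array([np.cos(t)*np.cos(ps),np.cos(t)*np.sin(ps),np.sin(t)]); yf=np.array([-np.sin(ps),np.cos(ps),0]); zf=np.cross(xf,yf)
Rf=np.stack([xf,yf,zf],1); F=np.array([.8305,-.0195,.2662])+.0013*zf-.1655*xf
G=np.array([.566,-.1993,.064])
def gq(s): y=np.array([0,s,0]); return np.stack([np.cross(y,-ez),y,-ez],1)
off=np.array([.005,0,.034-G[2]])
E
python3 - <<'E'
from h import *
print("F",F.round(4))
for s in (1.,-1.):
    R=gq(s); q=Rot.from_matrix(R).as_quat(); qf=Rot.from_matrix(Rf@R).as_quat(); T=F-Rf@off
    for p,o in ((G+[0,0,.12],q),(G,q),(T-.08*xf,qf),(T,qf)):
        j=inverse_kinematics(p,o); print(s,p.round(3),None if j is None else np.round(j,2))
s=-1.; R=gq(s); q=Rot.from_matrix(R).as_quat()
move_ptp(G+[0,0,.16],q); servo_line(G,q,rate=.15)
print(current_force(), current_finger_gap()); move_gripper(.0); print(current_finger_gap(),current_grip_force())
servo_line(G+[0,0,.12],q,rate=.12); print(current_finger_gap(),current_clock())
w=capture("wrist"); c=capture("scene")
P,C=pts(w); C=C.astype(int); m=(C[:,2]>90)&(C[:,2]>2*C[:,0])&(P[:,2]>.15)&(np.linalg.norm(P-G-[0,0,.14],axis=1)<.06)
if m.sum(): print("tab",m.sum(),np.percentile(P[m],[2,50,98],axis=0).round(4))
cv2.imwrite("pics/f.png",np.clip(np.hstack([cv2.resize(w["image"],(400,300)),cv2.resize(c["image"][160:310,120:320],(400,300))])*1.5,0,255).astype(np.uint8))
E
```

```text
F [ 0.68   -0.052   0.2054]
1.0 [ 0.566 -0.199  0.184] [-0.45  0.4   1.56 -0.    1.19 -2.02]
1.0 [ 0.566 -0.199  0.064] [-0.45  0.54  1.67 -0.    0.94 -2.02]
1.0 [ 0.592 -0.071  0.201] [-0.37  0.22  1.86  0.3   0.76 -2.34]
1.0 [ 0.665 -0.055  0.231] [-0.29  0.28  1.68  0.24  0.86 -2.2 ]
-1.0 [ 0.566 -0.199  0.184] [-0.45  0.4   1.56 -0.    1.19  1.12]
-1.0 [ 0.566 -0.199  0.064] [-0.45  0.54  1.67 -0.    0.94  1.12]
-1.0 [ 0.592 -0.071  0.201] [-0.37  0.22  1.86  0.3   0.76  0.8 ]
-1.0 [ 0.665 -0.055  0.231] [-0.29  0.28  1.68  0.24  0.86  0.94]
[0.80479596 0.35126231 0.02964896] 0.044495462711061244
0.02359309270698138 29.96267795562744
0.023909622926888294 28.0083
tab 872 [[ 0.5609 -0.2089  0.2061]
 [ 0.5653 -0.1977  0.2073]
 [ 0.5695 -0.1867  0.2084]]
```

View pics/f.png

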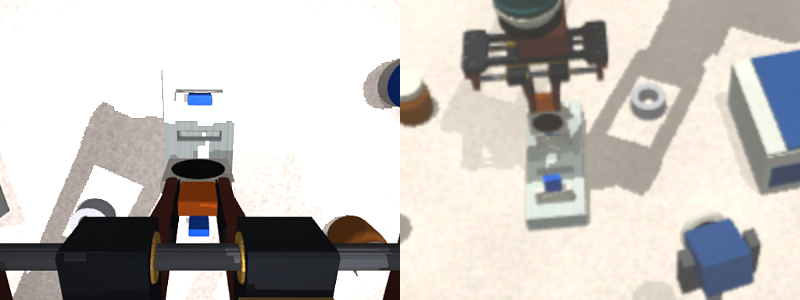

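The cassette is held. Its black face shows at (199,168) in the wrist view and below the orange tab at (548,122) in the scene view. I move it to the focus point and measure the face there.

```bash
cat > meas.py <<'E'
from h import *
def meas():
    w=capture("wrist"); P,C=pts(w); C=C.astype(int); L=(P-F)@Rf
    near=(abs(L[:,0])<.03)&(abs(L[:,1])<.04)&(L[:,2]>-.045)&(L[:,2]<.06)
    u,v=None,None
    d=near&(C.max(1)<60)&(np.hypot(L[:,1],L[:,2])<.03); Q=L[d]; c=np.median(Q,0)
    for _ in range(6):
        n=np.linalg.svd(Q-c,full_matrices=False)[2][2]; r=abs((Q-c)@n); Q=Q[r<max(2*np.median(r),.001)]; c=Q.mean(0)
    n*=np.sign(n[0])
    print("black",d.sum(),len(Q),"c mm",(c*1000).round(1),"ext",(Q.min(0)*1000).round(1),(Q.max(0)*1000).round(1),"n in focus axes",n.round(3))
    return w
E
python3 - <<'E'
from meas import *
R=gq(-1.); qf=Rot.from_matrix(Rf@R).as_quat(); T=F-Rf@off
move_ptp(T-.08*xf,qf); servo_line(T,qf,rate=.08); sleep(.3)
w=meas(); c=capture("scene"); print(current_clock(),current_finger_gap(),current_grip_force(),current_position()-T)
P,_=pts(c)
m=(abs((P-BC)@bx)<.08)&(abs((P-BC)@by)<.07)&(P[:,2]>.05)&(P[:,2]<.3); print("lid z",np.percentile(P[m][:,2],[2,50,98]).round(3))
cv2.imwrite("pics/g.png",np.clip(np.hstack([cv2.resize(w["image"],(400,300)),cv2.resize(c["image"][160:355,140:400],(400,300))])*1.5,0,255).astype(np.uint8))
E
```

```text
black 1369 1368 c mm [0.2 1.3 2.6] ext [ -0.6 -19.7 -21.6] [ 0.9 22.3 26.1] n in focus axes [1.    0.001 0.002]
30.2417 0.023476442535955266 29.96028631925583 [-1.18394764e-04 -5.75478525e-05  2.30742761e-06]
lid z [0.101 0.107 0.111]
```

View pics/g.png

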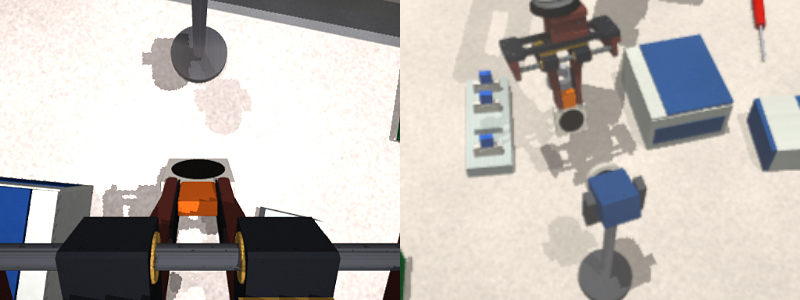

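```bash
python3 - <<'E'
from meas import *
servo_line(np.array(current_position())-.0007*yf-.001*zf,rate=.02); sleep(.5); meas()
print(current_clock(),np.abs(current_qvel()).max(),current_grip_force()); print(close_job())
E
```

```text
black 1372 1368 c mm [0.4 0.5 1.7] ext [ -0.6 -20.2 -22.6] [ 1.1 21.6 24.7] n in focus axes [1.    0.001 0.002]
31.0417 0.001470171557574393 29.960263073444366
the job is handed in; nothing more can be done
None
```

The job is handed in at 31.0 s: the carton is shut, white flap first and blue over it, and the used cassette is held still, tab up, black face square to the lens. By the wrist camera it is within about 2 mm of my estimated focus point; the official verdict was not shown.

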